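# Load the bench glue applicator and set its flow screw

### The job

Get the cold glue applicator ready for the next batch: take the two full-length glue sticks from the wooden stand and drop one, end down, into each of its two feed tubes, all the way to the bottom. Then set the flow: turn the knurled thumbscrew on the valve head clockwise (seen from above) until it seats, back it off a quarter turn, and finish still gripping the thumbscrew there, because it has no lock nut. Leave the stubs in the stand and everything else on the bench as they are.

Things in the scene. Friction and masses are not known exactly. Their poses are not given: they have to be found in the camera images.
- applicator: Fixed glue applicator left or right of the robot's centre line, stand on the other side. Origin: underside centre, z up, x from valve (front) to control box (rear). Base 275 x 170 mm; steel valve head at x=-75, 85 mm high, thumbscrew on top; two upright steel feed tubes at x=10, y=30 and -30 mm, mouths 132 mm above the bench; grey control box x=75..137, 160 wide, 101 high.
- tube_left_mouth (a point): Centre of the mouth of the feed tube on the applicator's +y side. The tube is a steel pipe, vertical, 20 mm bore, 28 mm outside, its top 14 mm flared to a mouth about 28 mm inside and 37 mm outside. 70 mm deep, flat floor.
- tube_left_floor (a point): Centre of the floor of that tube, 70 mm under its mouth, 62 mm above the bench. A 100 mm stick standing on it sticks out 30 mm. Axes as the applicator's.
- tube_right_mouth (a point): Centre of the mouth of the other feed tube (applicator's -y side), same sizes.
- tube_right_floor (a point): Centre of the floor of that tube, 70 mm under its mouth. Axes as the applicator's.
- flow_screw (a joint): Turn of the thumbscrew, rad: 0 = seated on its hard stop, grows anticlockwise seen from above (opening); a quarter turn is 1.57. Starts 0.9 to 2.6 open. It neither rises nor sinks as it turns, has about 0.06 N m of friction and stays where it is left; at the seat it just stops, and a grip on it slips.
- screw_head (a point): On the axis of the round knurled steel thumbscrew (32 mm across, 24 mm high, axis upright), at mid-height of its head, 134 mm above the bench. The bonnet below is narrower (23 to 26 mm), so fingertips may reach 30 mm below this point. 85 mm in front of the line of the feed tubes. Its x axis turns with the screw (black mark on top).
- stand: Wooden stick stand, fixed, 115 x 115 x 45 mm, origin at the centre of its underside. Four 18 mm holes, 30 mm deep, at x, y = +-29 mm, hold two full sticks and two stubs, which is in which hole varies.
- stick_a: Full-length glue stick, off-white, 16 mm diameter, 100 mm long, about 22 g, standing in a hole of the stand with its foot 15 mm and its top 115 mm above the bench. Origin: centre of its lower end, z along the stick.
- stick_b: The other full-length glue stick, identical.
- stub_a: Stub of a used glue stick, 16 mm diameter, 55 mm long, in the stand (top 70 mm above the bench). Leave where it is. Origin at its lower end.
- stub_b: Stub of a used glue stick, 16 mm diameter, 48 mm long, in the stand (top 63 mm above the bench). Leave where it is. Origin at its lower end.
- glue_gun: Leave where it is. Black hand glue gun lying flat, 210 x 130 x 38 mm, origin under its barrel, to the robot's right.
- bottle: Leave where it is. Drink bottle, 64 mm diameter, 170 mm high, at the right. Origin under its centre.
- post_a: Leave where it is. Cardboard post with green covering, 89 mm diameter, 200 mm high, standing at the left. Origin under its centre.
- post_b: Leave where it is. Second such post, beside it.
- caps: Leave where it is. Stack of cardboard end caps, 81 mm diameter, 24 mm high, behind the working area.
- nut_tin: Leave where it is. Shallow round tin of nuts, 72 mm diameter, 28 mm high, between the robot and the working area.

How it is judged (in metres and radians):
On the way, in this order (a step that is already met when the one before it is completed fails the run):
1. one full-length stick stands on the floor of each feed tube, let go ((((horizontal distance between stick_a and tube_left_floor below 0.006 m and z of stick_a in the frame of tube_left_floor below 0.006 m and angle between stick_a's own z axis and vertical below 0.15 rad) and (horizontal distance between stick_b and tube_right_floor below 0.006 m and z of stick_b in the frame of tube_right_floor below 0.006 m and angle between stick_b's own z axis and vertical below 0.15 rad)) or ((horizontal distance between stick_a and tube_right_floor below 0.006 m and z of stick_a in the frame of tube_right_floor below 0.006 m and angle between stick_a's own z axis and vertical below 0.15 rad) and (horizontal distance between stick_b and tube_left_floor below 0.006 m and z of stick_b in the frame of tube_left_floor below 0.006 m and angle between stick_b's own z axis and vertical below 0.15 rad))) and contact force between the fingers and stick_a below 0.1 N and contact force between the fingers and stick_b below 0.1 N), for 0.2 s.
2. the thumbscrew is turned home on its seat with both sticks loaded ((((horizontal distance between stick_a and tube_left_floor below 0.006 m and z of stick_a in the frame of tube_left_floor below 0.006 m and angle between stick_a's own z axis and vertical below 0.15 rad) and (horizontal distance between stick_b and tube_right_floor below 0.006 m and z of stick_b in the frame of tube_right_floor below 0.006 m and angle between stick_b's own z axis and vertical below 0.15 rad)) or ((horizontal distance between stick_a and tube_right_floor below 0.006 m and z of stick_a in the frame of tube_right_floor below 0.006 m and angle between stick_a's own z axis and vertical below 0.15 rad) and (horizontal distance between stick_b and tube_left_floor below 0.006 m and z of stick_b in the frame of tube_left_floor below 0.006 m and angle between stick_b's own z axis and vertical below 0.15 rad))) and value of joint flow_screw below 0.08 rad), for 0.2 s.
At the end, for the whole second after the job is handed in: One full stick in each tube, foot within 6 mm of the floor and its centre, not touched by the fingers; the thumbscrew, seated before, is open by a quarter turn (1.57 rad, within 0.35 rad), still, and gripped by the fingers with more than 2 N; the rest of the bench undisturbed (all of step 1 and value of joint flow_screw between 1.22 and 1.92 rad and velocity of joint flow_screw between -0.1 and 0.1 rad/s and contact force between the fingers and flow_screw above 2 N); the arm keeps its last pose, push and grip.
It fails at once if a stub moved more than 20 mm (distance of any of stub_a, stub_b from where it was at the start of the episode above 0.02 m).
It fails at once if another thing on the bench moved more than 30 mm (distance of any of glue_gun, bottle, post_a, post_b, caps, nut_tin from where it was at the start of the episode above 0.03 m).
It also fails if it takes over 67 s, if anything falls off the work surface, if the arm or the gripper's body presses on something with over 40 N, if the wrist force passes 120 N, or if a joint passes its speed limit or range.

### The arm

A 6-joint arm with a two-finger parallel gripper is mounted at the origin on the work surface. World frame = base frame: x ahead of the robot, y to its left, z up, the work surface at z = 0. Lengths are in mm, angles in rad, forces in N, time in s.
With the tool pointing down it reaches from about 275 to 1000 mm from the base axis. Payload 8.4 kg.
Tool frame: the origin (TCP) lies where the fingers leave the gripper's body, on its centre line; the fingertips stand 73 mm ahead of it and the grasp point (between the pads) lies 54 mm ahead of it (grip_point_offset is the distance from the TCP to the grasp point, in mm); z points along the fingers, y is the direction in which the jaws open and shut (so a half turn about z gives the same grasp; the last joint's range is limited). The gripper opens to 85 mm and grips with 20 to 120 N. Pads are 22 mm wide; open, the fingers measure 114 mm over their backs; the gripper's body (76 mm by 85 mm) begins 54 mm behind the grasp point. The pads swing forward as they close: fully open they stand 13 mm farther back than shut.
Start: joints at [1.335, 0.353, 1.633, -0, 1.155, -0.002], TCP at [144.796, 607.999, 303.881] pointing down, gripper open.
Joint ranges: [-2.63, 2.63], [-0.92, 2.1], [0.06, 2.66], [-1.3, 4.44], [0, 2.69], [-3.02, 3.02]. Speed limits (rad/s): [2.22, 2.22, 2.79, 3.14, 3.14, 3.14].

### API

Orientations are given as [roll, pitch, yaw] about the fixed x, y, z axes, in that order (R = Rz(yaw) Ry(pitch) Rx(roll)).
In Python, from rig import sense, grab_frame, sign_off, grip_point_offset gives the robot as it stands. The module is installed in compiled form; this text tells all that it offers.
- The arm moves only by the tool drive_tool, never from a script. Its argument "targets" is one flat list of numbers, 7 for each row, row after row: the shift along the tool's x, y, z in m, then the turn, a rotation vector about the tool's x, y, z in rad, then the opening, from 0 (shut) to 1 (fully open). In form: [tx, ty, tz, wx, wy, wz, grip, tx, ty, tz, wx, wy, wz, grip, ...]. A call has 1 to 12 rows; each row is the pose to reach, as a shift and turn from the pose commanded when the call began, along the tool's axes at that moment; what a row does not reach only later rows make up. A row lasts 1/12 s, in which the tool goes at most 41.7 mm and 7.16 degrees, less where a joint would pass 70% of its speed; a pose out of reach is approached as far as the arm can. A call with a gripper value outside its range is refused whole. The fingers move at their own pace and stop on an object; "force" is the grip in N (left out, the last holds). Time passes only in rows, so rows that repeat a pose let the fingers close. It gives the time, the measured TCP pose, the force and the opening at its end, in the units of the state.
- sense(): the state, without advancing time (a new reading comes with each control period).
- grab_frame(name): name is "scene" or "top"; returns a dict with "color" (384x512x3 uint8, blue, green, red), "vertical_fov" (degrees; the focal length in pixels is half the picture's height over the tangent of half this angle, whatever the lens; pixels are square), "cx", "cy" (the principal point, pixels), "k1" (the pictures are not rectified: a ray, as slopes to the right and down, at radius r is drawn at 1 + k1 r^2 times it, then the intrinsics apply), "world_from_camera" (4x4, takes a point from camera to world coordinates). Camera axes: x right, y down, z forward; pixel columns grow to the right and rows downward; lengths in mm; the calibration is good to about 2 mm. A picture is of the moment at which its call begins. There is no depth.
- sign_off(): hands the job in, once; it reports no verdict.
The state is a dict: "clock": time; "qpos": joint angles; "qvel": joint speeds; "joint_efforts": joint torques, N m; "eef_pos": TCP position; "tcp_rot": TCP orientation; "contact_force": force on the tool from outside, world axes, zero at the start; "wrist_torque": the same for the moment, N m; "opening": opening from 0.0 (shut) to 1.0 (fully open).
Only numpy, scipy, OpenCV 4.12 (cv2) and the standard library are available. Lean on these libraries where they do the work, as an engineer would, in place of code of your own. Each camera call takes 0.05 s, during which the arm holds its last target. There are 200 camera calls.

## Working session

There is one attempt and no reset: what is moved stays moved. The work goes in short steps, Python scripts to look and compute and a tool call to move; the robot and the scene stay as the last step left them, time stands still between calls to the robot, and variables do not carry over. Pictures are saved under pics/ and viewed, about 8 in all and at most 12, crops included, and the job is handed in when it is done.

Besides the shell and the picture viewer there is one more tool, called after "Call:" by a JSON object that holds its "name" and its "arguments", one argument or row to a line. drive_tool: Moves the arm, as the interface text tells. Its arguments: {"type":"object","properties":{"targets":{"type":"array"},"force":{"type":"number"}},"required":["targets"]}

```bash
mkdir -p pics
cat > h.py <<'E'
import numpy as np, cv2
from rig import *
def cam(n):
    f=grab_frame(n); f['f']=192/np.tan(np.radians(f['vertical_fov'])/2); f['T']=np.array(f['world_from_camera']); return f
def ray(f,u,v):
    K=np.array([[f['f'],0,f['cx']],[0,f['f'],f['cy']],[0,0,1.]])
    p=cv2.undistortPoints(np.array([[[u,v]]],float),K,np.array([f['k1'],0,0,0.]))[0,0] if 0 else None
    x,y=(u-f['cx'])/f['f'],(v-f['cy'])/f['f']; X,Y=x,y
    for _ in range(30):
        s=1+f['k1']*(X*X+Y*Y); X,Y=x/s,y/s
    T=f['T']; return T[:3,3],T[:3,:3]@np.array([X,Y,1.])
def onz(f,u,v,z):
    o,d=ray(f,u,v); return o+d*(z-o[2])/d[2]
def proj(f,p):
    T=f['T']; c=T[:3,:3].T@(np.array(p)-T[:3,3]); x,y=c[:2]/c[2]; s=1+f['k1']*(x*x+y*y)
    return np.array([f['cx']+f['f']*x*s,f['cy']+f['f']*y*s])
E
python3 - <<'E'
from h import *
a=cam('scene');b=cam('top')
for n,f in(('scene',a),('top',b)):
    cv2.imwrite(f'pics/{n}0.png',cv2.resize(f['color'],None,fx=1.5,fy=1.5,interpolation=cv2.INTER_CUBIC))
    print(n,f['f'],f['cx'],f['cy'],f['k1'],f['T'].round(3).tolist())
print(sense(),grip_point_offset)
E
```

```text
scene 491.33356354918897 254.11908991629286 187.51927504444038 -0.14811746873288334 [[0.822, 0.388, -0.417, 1268.633], [0.569, -0.53, 0.629, -1019.015], [0.023, -0.754, -0.656, 1181.24], [0.0, 0.0, 0.0, 1.0]]
top 445.60671782849676 251.4926775178538 194.53230066048513 -0.15508376508309415 [[0.068, -0.976, 0.206, 241.815], [-0.998, -0.067, 0.009, 19.317], [0.005, -0.206, -0.978, 1684.04], [0.0, 0.0, 0.0, 1.0]]
{'clock': 0.1, 'qpos': array([ 1.33460977e+00,  3.53618226e-01,  1.63405824e+00, -1.39106849e-05,
        1.15515120e+00, -2.41972619e-03]), 'qvel': array([ 0.00091827,  0.00037842, -0.00274788,  0.0008851 , -0.00016472,
        0.00077072]), 'joint_efforts': array([ 6.52522376e-04, -6.06361127e+01, -3.42825508e+01, -8.07512129e-05,
        3.99465222e-03, -1.94149942e-05]), 'eef_pos': array([144.71704599, 607.68310848, 303.21275999]), 'tcp_rot': array([-3.14035761e+00,  9.73089039e-06,  2.90783145e+00]), 'contact_force': array([ 0.21907096, -0.31821975,  0.71609169]), 'wrist_torque': array([ 0.02493304,  0.01518221, -0.00544619]), 'opening': 0.999005240975893} 53.900000000000006
```

View pics/scene0.png

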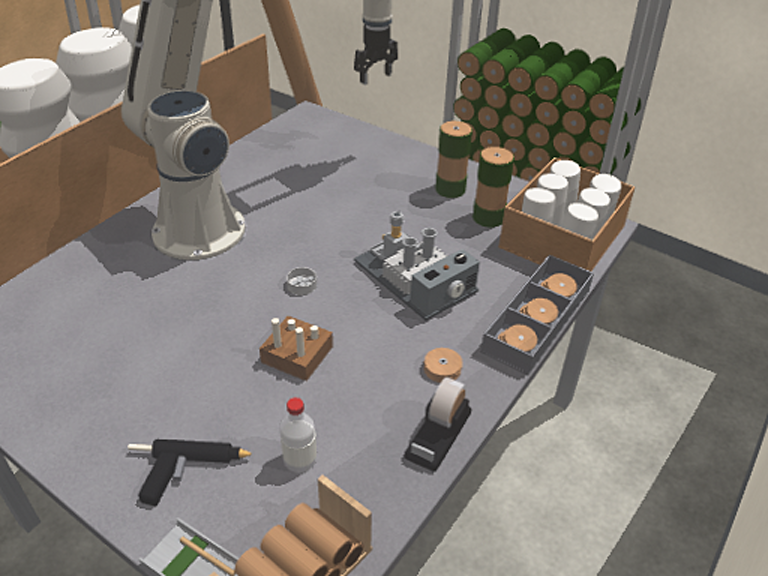

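View pics/top0.png

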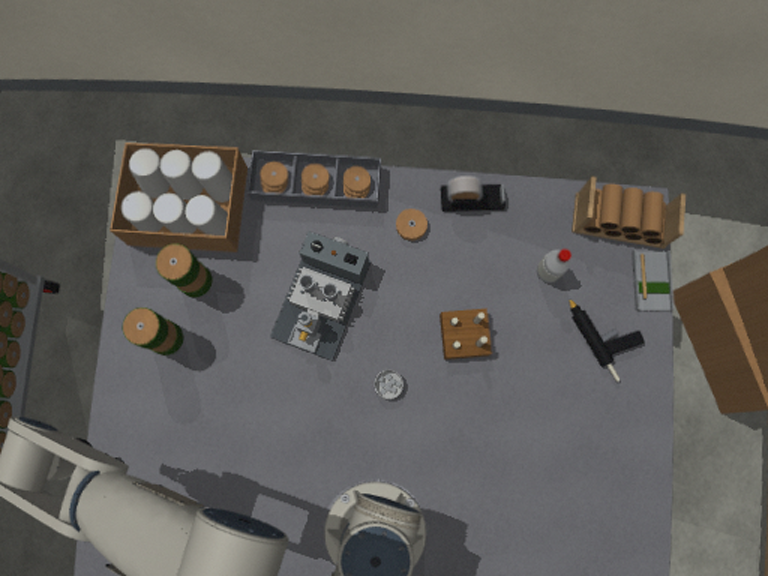

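The scene view shows the applicator around (415,265) and the stand at (297,345), both at 1.5x. In the top view they are at (320,300) and (467,335). I'll zoom in on both.

Run:
```python
from h import *
a=cam('scene');b=cam('top')
np.save('pics/s.npy',a['color']);np.save('pics/t.npy',b['color'])
def crop(f,u,v,w,h,k): return cv2.resize(f['color'][v:v+h,u:u+w],None,fx=k,fy=k,interpolation=cv2.INTER_CUBIC)
# scene crops
A=crop(a,165,205,66,50,6); B=crop(a,230,135,66,50,6)   # stand / valve+tubes
C=crop(b,285,198,50,50,6); D=crop(b,180,150,66,93,6)
out=np.zeros((600,800,3),np.uint8)
out[:300,:396]=A; out[300:600,:396]=B; out[:300,400:700]=C
cv2.imwrite('pics/c1.png',out); cv2.imwrite('pics/c2.png',D)
```

```text
(no output)
```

View pics/c1.png

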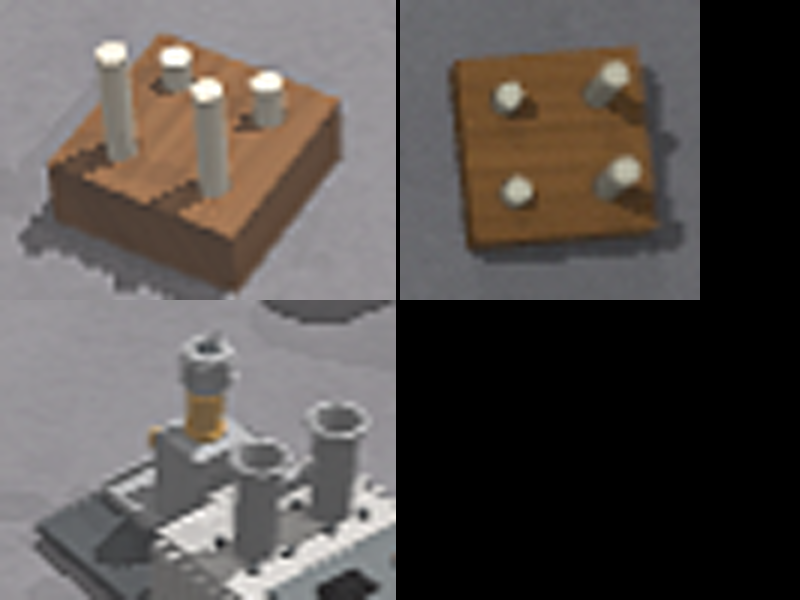

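View pics/c2.png

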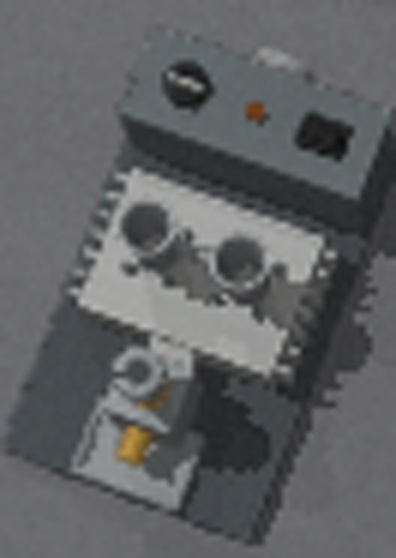

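Full sticks are the two at the robot's right end of the stand: top-crop (214,74) and (226,170). Scene-crop has them at (112,55) and (207,92). Tube mouths are at top-crop (148,226) and (240,259), the screw at (137,372). Now converting these to positions.

Run:
```python
from h import *
a=cam('scene');b=cam('top')
S=lambda x,y,u,v:((x+.5)/6-.5+u,(y+.5)/6-.5+v)
# scene px, top px, z
pts={'st1':(S(112,54,165,205),S(214,74,285,198),115),'st2':(S(207,92,165,205),S(226,170,285,198),115),
'stubA':(S(176,56,165,205),S(109,97,285,198),70),'stubB':(S(267,84,165,205),S(118,191,285,198),70),
'tubeNear':(S(262,157,230,135),S(240,259,180,150),132),'tubeFar':(S(338,119,230,135),S(148,226,180,150),132),
'screw':(S(207,50,230,135),S(137,372,180,150),146)}
def tri(p,q):
    A=np.zeros((3,3));B=np.zeros(3)
    for f,u in((a,p),(b,q)):
        o,d=ray(f,*u);d=d/np.linalg.norm(d);M=np.eye(3)-np.outer(d,d);A+=M;B+=M@o
    return np.linalg.solve(A,B)
P={}
for k,(p,q,z) in pts.items():
    s,t=onz(a,*p,z),onz(b,*q,z);P[k]=(s+t)[:2]/2
    print(k,z,s[:2].round(1),t[:2].round(1),tri(p,q).round(1))
# refine masks: whitish caps (sticks)
d=P['tubeFar']-P['tubeNear'];print('tube sep',np.linalg.norm(d),np.degrees(np.arctan2(d[1],d[0])))
m=(P['tubeFar']+P['tubeNear'])/2;e=m-P['screw'];print('screw->tubes',np.linalg.norm(e),np.degrees(np.arctan2(e[1],e[0])))
e=P['st1']-P['st2'];print('st1-st2',np.linalg.norm(e),np.degrees(np.arctan2(e[1],e[0])))
c=S(56,62,285,198),S(237,47,285,198),S(258,229,285,198),S(71,245,285,198)
C=np.array([onz(b,*q,45)[:2] for q in c]);print('stand corners',C.round(1).tolist(),C.mean(0))
# base corners top view
```

```text
st1 115 [ 482.5 -229.3] [ 533.2 -216. ] [ 513.6 -228.8  136.5]
st2 115 [ 540.1 -221.8] [ 475.8 -225.4] [ 499.1 -213.7   81.6]
stubA 70 [ 478.3 -176.7] [ 522.9 -158.6] [ 504.5 -172.4   86.1]
stubB 70 [ 531.4 -164.5] [ 465.3 -166.7] [ 489.1 -154.    33.7]
tubeNear 132 [573.9 142.5] [567.7 147.8] [569.5 148.7 125.9]
tubeFar 132 [590.2 199.9] [583.9 204.2] [586.  205.5 126.4]
screw 146 [499.7 195. ] [493.3 201.2] [494.7 202.2 139.5]
tube sep 59.21063282539763 74.04355054617277
screw->tubes 85.97736723613933 -16.549896190410184
st1-st2 0.9185815801189164 95.56138211346996
stand corners [[547.1, -127.2], [564.3, -240.4], [450.7, -257.7], [433.3, -142.2]] [ 498.87238604 -191.84704022]
```

Call:
{"name": "drive_tool", "arguments": {
  "targets": [-0.546, -0.724, 0, 0, 0, 1.625, 0.45, -0.546, -0.724, 0, 0, 0, 1.625, 0.45, -0.546, -0.724, 0, 0, 0, 1.625, 0.45, -0.546, -0.724, 0, 0, 0, 1.625, 0.45, -0.546, -0.724, 0, 0, 0, 1.625, 0.45, -0.546, -0.724, 0, 0, 0, 1.625, 0.45, -0.546, -0.724, 0, 0, 0, 1.625, 0.45, -0.546, -0.724, 0, 0, 0, 1.625, 0.45, -0.546, -0.724, 0, 0, 0, 1.625, 0.45, -0.546, -0.724, 0, 0, 0, 1.625, 0.45, -0.546, -0.724, 0, 0, 0, 1.625, 0.45, -0.546, -0.724, 0, 0, 0, 1.625, 0.45],
  "force": 40
}}

```text
clock: 1.3
eef_pos: [345.4, 148.0, 304.2]
tcp_rot: [3.141, -0.001, 1.402]
contact_force: [0.5, 0.6, -0.0]
opening: 0.454
```

```bash
cat >> h.py <<'E'
from scipy.spatial.transform import Rotation as Ro
def st():
    s=sense();print('t',round(s['clock'],2),'pos',s['eef_pos'].round(1),'rpy',s['tcp_rot'].round(4),'q',s['qpos'].round(2),'F',s['contact_force'].round(1),'Tz',s['wrist_torque'].round(2),'op',round(s['opening'],3));return s
def go(x,y,z,yaw):
    s=st();R=Ro.from_euler('xyz',s['tcp_rot']);T=Ro.from_euler('xyz',[np.pi,0,yaw])
    print('shift mm',R.inv().apply(np.array([x,y,z])-s['eef_pos']).round(1),'rot',(R.inv()*T).as_rotvec().round(4))
E
python3 -c "
from h import *
go(508,-223,303,np.radians(73.5))"
```

```text
t 1.3 pos [345.4 148.  304.2] rpy [ 3.1407e+00 -6.0000e-04  1.4022e+00] q [ 0.4  -0.06  2.12 -0.    1.07  0.57] F [ 0.5  0.6 -0. ] Tz [ 0.04 -0.04 -0.  ] op 0.454
shift mm [-338.5  222.6    1.2] rot [ 0.0009 -0.0006  0.1194]
```

Call:
{"name": "drive_tool", "arguments": {
  "targets": [-0.338, 0.223, 0.03, 0, 0, 0.12, 0.45, -0.338, 0.223, 0.03, 0, 0, 0.12, 0.45, -0.338, 0.223, 0.03, 0, 0, 0.12, 0.45, -0.338, 0.223, 0.03, 0, 0, 0.12, 0.45, -0.338, 0.223, 0.03, 0, 0, 0.12, 0.45, -0.338, 0.223, 0.03, 0, 0, 0.12, 0.45, -0.338, 0.223, 0.063, 0, 0, 0.12, 0.45, -0.338, 0.223, 0.063, 0, 0, 0.12, 0.45, -0.338, 0.223, 0.063, 0, 0, 0.12, 0.45, -0.338, 0.223, 0.063, 0, 0, 0.12, 0.45, -0.338, 0.223, 0.063, 0, 0, 0.12, 0.45, -0.338, 0.223, 0.063, 0, 0, 0.12, 0.45]
}}

```text
clock: 2.3
eef_pos: [510.3, -221.3, 239.8]
tcp_rot: [-3.14, -0.0, 1.285]
contact_force: [-0.1, 0.1, 0.8]
opening: 0.452
```

Run:
```python
from h import *
s=st();R=Ro.from_euler('xyz',s['tcp_rot'])
out=np.zeros((600,800,3),np.uint8)
for i,n in enumerate(('scene','top')):
    f=cam(n)
    t=np.array([proj(f,s['eef_pos']+R.apply([0,y,z])) for y in(-19.5,19.5) for z in(0,70)])
    c=proj(f,s['eef_pos']+R.apply([0,0,65])); u,v=(c-[33,40]).astype(int); print(n,u,v,t.round(1).tolist())
    im=cv2.resize(f['color'][v:v+85,u:u+66],None,fx=6,fy=6,interpolation=cv2.INTER_CUBIC)
    for p in t: cv2.drawMarker(im,tuple(int(x) for x in (p-[u,v]+.5)*6-.5),(0,0,255),0,8)
    out[:510,i*400:i*400+396]=im
cv2.imwrite('pics/g1.png',out)
```

```text
t 2.3 pos [ 510.3 -221.3  239.8] rpy [-3.1400e+00 -2.0000e-04  1.2852e+00] q [-0.41  0.32  1.84 -0.    0.98 -0.13] F [-0.1  0.1  0.8] Tz [-0.   -0.06 -0.02] op 0.452
scene 157 161 [[185.5, 181.9], [187.1, 199.3], [192.8, 188.8], [194.2, 206.3]]
top 291 173 [[325.6, 215.8], [322.2, 219.0], [329.3, 204.9], [325.7, 208.6]]
```

View pics/g1.png

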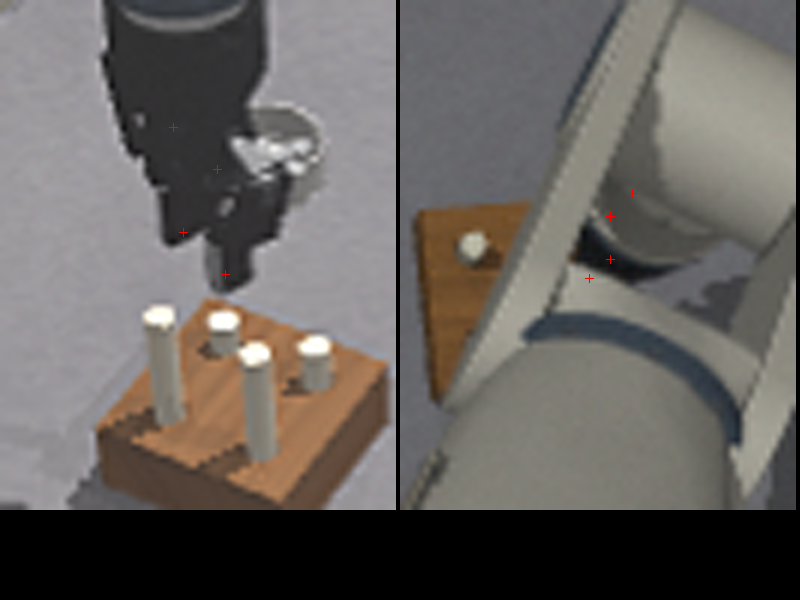

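The scene view shows the fingertips about 2 px lower than predicted. That bias explains the disagreement between the two cameras, so I trust the top view.

```bash
python3 -c "
from h import *
go(533,-216.6,152,np.radians(73.5))"
```

```text
t 2.4 pos [ 509.9 -219.4  240.7] rpy [-3.1406e+00 -4.0000e-04  1.2874e+00] q [-0.41  0.32  1.84  0.    0.98 -0.13] F [-0.5 -0.6  0.5] Tz [0.02 0.   0.01] op 0.45
shift mm [ 9.1 21.5 88.7] rot [-0.001  -0.0004  0.0046]
```

Call:
{"name": "drive_tool", "arguments": {
  "targets": [0.009, 0.0215, 0, 0, 0, 0, 0.45, 0.009, 0.0215, 0.02, 0, 0, 0, 0.45, 0.009, 0.0215, 0.05, 0, 0, 0, 0.45, 0.009, 0.0215, 0.08, 0, 0, 0, 0.45, 0.009, 0.0215, 0.0885, 0, 0, 0, 0.45, 0.009, 0.0215, 0.0885, 0, 0, 0, 0.45, 0.009, 0.0215, 0.0885, 0, 0, 0, 0.45]
}}

```text
clock: 2.98
eef_pos: [533.7, -216.5, 153.3]
tcp_rot: [3.141, -0.0, 1.289]
contact_force: [0.5, 0.2, -0.7]
opening: 0.451
```

Run:
```python
from h import *
s=st()
f=cam('scene')
im=cv2.resize(f['color'][175:260,160:260],None,fx=6,fy=6,interpolation=cv2.INTER_CUBIC)
cv2.imwrite('pics/g2.png',im)
```

```text
t 2.98 pos [ 533.7 -216.5  153.3] rpy [ 3.1415e+00 -1.0000e-04  1.2886e+00] q [-0.39  0.46  1.86  0.    0.82 -0.11] F [ 0.5  0.2 -0.7] Tz [-0.01 -0.02  0.02] op 0.451
```

View pics/g2.png

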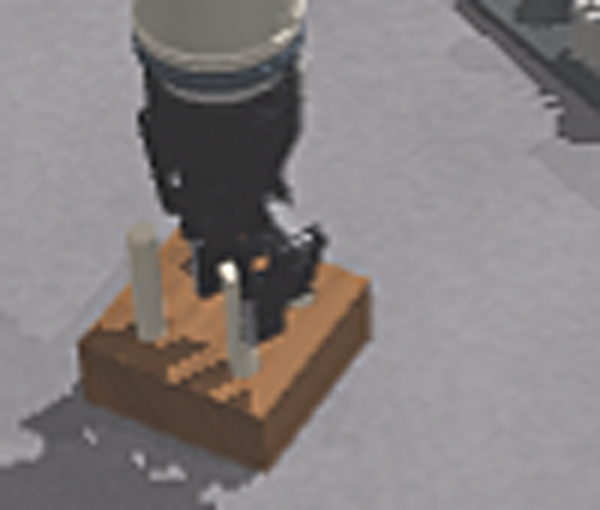

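The stick stands between the two fingers, at crop (240,310). Closing and lifting.

Call:
{"name": "drive_tool", "arguments": {
  "targets": [0, 0, 0, 0, 0, 0, 0.0, 0, 0, 0, 0, 0, 0, 0.0, 0, 0, 0, 0, 0, 0, 0.0, 0, 0, 0, 0, 0, 0, 0.0, 0, 0, 0, 0, 0, 0, 0.0, 0, 0, -0.01, 0, 0, 0, 0.0, 0, 0, -0.04, 0, 0, 0, 0.0, 0, 0, -0.08, 0, 0, 0, 0.0, 0, 0, -0.12, 0, 0, 0, 0.0, 0, 0, -0.15, 0, 0, 0, 0.0, 0, 0, -0.15, 0, 0, 0, 0.0, 0, 0, -0.15, 0, 0, 0, 0.0],
  "force": 30
}}

```text
clock: 4.03
eef_pos: [534.3, -217.5, 305.5]
tcp_rot: [3.136, 0.001, 1.288]
contact_force: [-0.6, -0.2, -0.7]
opening: 0.176
```

```bash
python3 -c "
from h import *
go(568.5,147.3,303,np.radians(73.5))"
```

```text
t 4.03 pos [ 534.3 -217.5  305.5] rpy [3.1364e+00 6.0000e-04 1.2877e+00] q [-0.39  0.27  1.74  0.    1.12 -0.11] F [-0.6 -0.2 -0.7] Tz [ 0.01 -0.06 -0.04] op 0.176
shift mm [359.9 -69.1   1.9] rot [0.0052 0.0005 0.0048]
```

Call:
{"name": "drive_tool", "arguments": {
  "targets": [0.36, -0.069, 0, 0, 0, 0, 0.0, 0.36, -0.069, 0, 0, 0, 0, 0.0, 0.36, -0.069, 0, 0, 0, 0, 0.0, 0.36, -0.069, 0, 0, 0, 0, 0.0, 0.36, -0.069, 0, 0, 0, 0, 0.0, 0.36, -0.069, 0, 0, 0, 0, 0.0, 0.36, -0.069, 0, 0, 0, 0, 0.0, 0.36, -0.069, 0, 0, 0, 0, 0.0, 0.36, -0.069, 0.012, 0, 0, 0, 0.0, 0.36, -0.069, 0.012, 0, 0, 0, 0.0, 0.36, -0.069, 0.012, 0, 0, 0, 0.0, 0.36, -0.069, 0.012, 0, 0, 0, 0.0]
}}

```text
clock: 5.03
eef_pos: [567.1, 147.5, 289.3]
tcp_rot: [-3.14, 0.002, 1.289]
contact_force: [0.4, -0.4, 0.0]
opening: 0.176
```

Run:
```python
from h import *
go(568.5,147.3,293,np.radians(73.5))
out=np.zeros((600,800,3),np.uint8)
for i,n in enumerate(('scene','top')):
    f=cam(n)
    c=proj(f,[568.5,147.3,160]); u,v=(c-[33,45]).astype(int); print(n,u,v)
    im=cv2.resize(f['color'][v:v+85,u:u+66],None,fx=6,fy=6,interpolation=cv2.INTER_CUBIC)
    out[:510,i*400:i*400+396]=im
cv2.imwrite('pics/g3.png',out)
```

```text
t 5.03 pos [567.1 147.5 289.3] rpy [-3.1398e+00  1.5000e-03  1.2886e+00] q [ 0.25  0.31  1.73 -0.    1.1   0.53] F [ 0.4 -0.4  0. ] Tz [-0.02  0.02  0.  ] op 0.176
shift mm [ 0.2  1.4 -3.7] rot [-0.0018  0.0015  0.0058]
scene 240 108
top 186 145
```

View pics/g3.png

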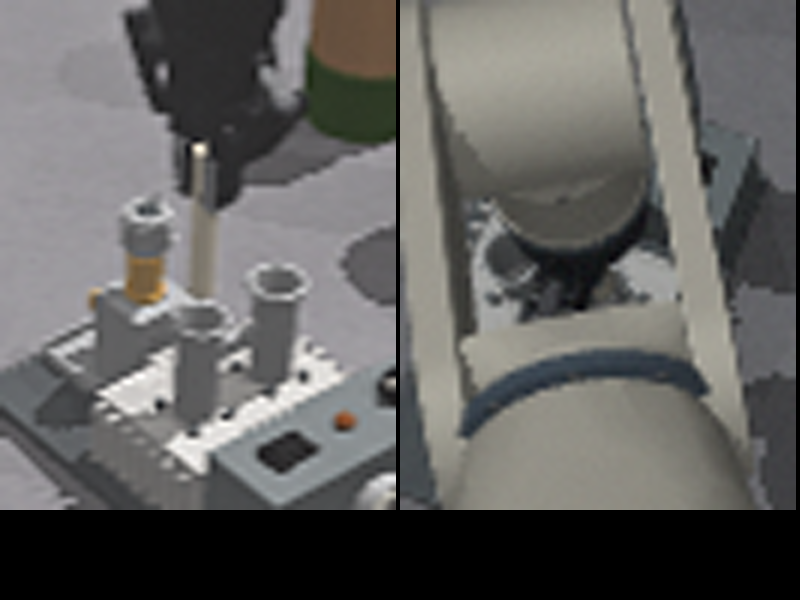

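The stick foot is at scene-crop (203,289) and the mouth centre at (201,318). Extrapolated down to mouth level, the foot lands on the centre. Lowering.

Call:
{"name": "drive_tool", "arguments": {
  "targets": [0, 0.001, 0.01, 0, 0, 0, 0.0, 0, 0.001, 0.02, 0, 0, 0, 0.0, 0, 0.001, 0.03, 0, 0, 0, 0.0, 0, 0.001, 0.038, 0, 0, 0, 0.0, 0, 0.001, 0.046, 0, 0, 0, 0.0, 0, 0.001, 0.046, 0, 0, 0, 0.0]
}}

```text
clock: 5.63
eef_pos: [567.8, 147.1, 242.1]
tcp_rot: [-3.139, 0.002, 1.288]
contact_force: [-0.3, 0.3, -0.0]
opening: 0.173
```

```bash
python3 -c "
from h import *
st()"
```

```text
t 5.63 pos [567.8 147.1 242.1] rpy [-3.1388e+00  1.6000e-03  1.2875e+00] q [ 0.25  0.36  1.77 -0.    1.01  0.53] F [-0.3  0.3 -0. ] Tz [-0.01  0.01 -0.  ] op 0.173
```

No contact, and the foot is now well inside. Going deeper, then releasing.

Call:
{"name": "drive_tool", "arguments": {
  "targets": [0, 0, 0.01, 0, 0, 0, 0.0, 0, 0, 0.02, 0, 0, 0, 0.0, 0, 0, 0.025, 0, 0, 0, 0.0, 0, 0, 0.025, 0, 0, 0, 0.0, 0, 0, 0.025, 0, 0, 0, 0.4, 0, 0, 0.025, 0, 0, 0, 0.4, 0, 0, 0.025, 0, 0, 0, 0.4, 0, 0, 0.025, 0, 0, 0, 0.4, 0, 0, -0.01, 0, 0, 0, 0.4, 0, 0, -0.05, 0, 0, 0, 0.4, 0, 0, -0.08, 0, 0, 0, 0.4, 0, 0, -0.08, 0, 0, 0, 0.4]
}}

```text
clock: 6.63
eef_pos: [571.4, 148.2, 331.5]
tcp_rot: [3.132, -0.005, 1.288]
contact_force: [1.2, -0.2, 1.5]
opening: 0.399
```

Run:
```python
from h import *
go(475.5,-225.5,303,np.radians(73.5))
f=cam('scene')
im=cv2.resize(f['color'][120:205,230:330],None,fx=6,fy=6,interpolation=cv2.INTER_CUBIC)
cv2.imwrite('pics/g4.png',im)
```

```text
t 6.63 pos [571.4 148.2 331.5] rpy [ 3.1324 -0.0054  1.2878] q [ 0.25  0.27  1.69 -0.    1.17  0.53] F [ 1.2 -0.2  1.5] Tz [ 0.01 -0.   -0.01] op 0.399
shift mm [-385.7   12.    26.6] rot [ 0.0091 -0.0054  0.005 ]
```

View pics/g4.png

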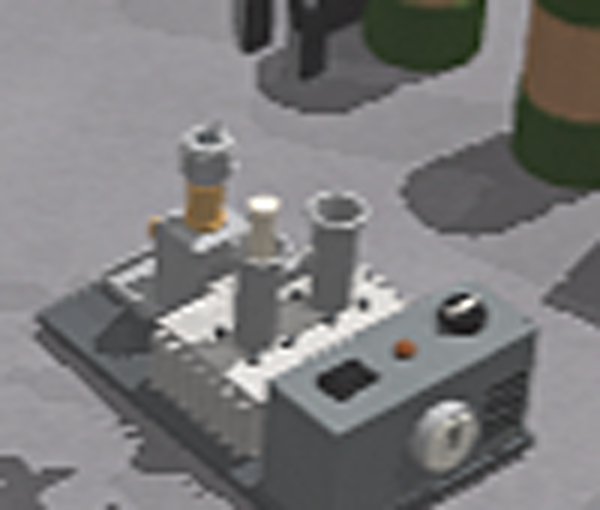

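The stick is seated in the near tube and sticks out about 30 mm. The screw and the other tube are clear. Now the second stick.

Call:
{"name": "drive_tool", "arguments": {
  "targets": [-0.384, 0.016, 0.02, 0, 0, 0.005, 0.45, -0.384, 0.016, 0.02, 0, 0, 0.005, 0.45, -0.384, 0.016, 0.02, 0, 0, 0.005, 0.45, -0.384, 0.016, 0.02, 0, 0, 0.005, 0.45, -0.384, 0.016, 0.02, 0, 0, 0.005, 0.45, -0.384, 0.016, 0.02, 0, 0, 0.005, 0.45, -0.384, 0.016, 0.02, 0, 0, 0.005, 0.45, -0.384, 0.016, 0.02, 0, 0, 0.005, 0.45, -0.384, 0.016, 0.05, 0, 0, 0.005, 0.45, -0.384, 0.016, 0.08, 0, 0, 0.005, 0.45, -0.384, 0.016, 0.08, 0, 0, 0.005, 0.45, -0.384, 0.016, 0.08, 0, 0, 0.005, 0.45]
}}

```text
clock: 7.68
eef_pos: [475.0, -225.7, 241.8]
tcp_rot: [-3.136, -0.001, 1.28]
contact_force: [-0.2, 0.3, -0.6]
opening: 0.449
```

```bash
python3 -c "
from h import *
cam('scene');cam('scene')
go(475.5,-225.5,152,np.radians(73.5))"
```

```text
t 7.78 pos [ 477.2 -225.2  244.7] rpy [-3.1414e+00 -3.0000e-04  1.2828e+00] q [-0.44  0.27  1.9   0.    0.97 -0.16] F [-0.4  1.   0.7] Tz [-0.01 -0.04 -0.  ] op 0.452
shift mm [-0.8 -1.5 92.7] rot [-0.0002 -0.0003 -0.    ]
```

Call:
{"name": "drive_tool", "arguments": {
  "targets": [-0.001, -0.001, 0.03, 0, 0, 0, 0.45, -0.001, -0.001, 0.06, 0, 0, 0, 0.45, -0.001, -0.001, 0.085, 0, 0, 0, 0.45, -0.001, -0.001, 0.091, 0, 0, 0, 0.45, -0.001, -0.001, 0.091, 0, 0, 0, 0.45, -0.001, -0.001, 0.091, 0, 0, 0, 0.0, -0.001, -0.001, 0.091, 0, 0, 0, 0.0, -0.001, -0.001, 0.091, 0, 0, 0, 0.0, -0.001, -0.001, 0.091, 0, 0, 0, 0.0, -0.001, -0.001, 0.091, 0, 0, 0, 0.0, -0.001, -0.001, 0.091, 0, 0, 0, 0.0]
}}

```text
clock: 8.7
eef_pos: [476.8, -226.8, 155.4]
tcp_rot: [3.138, 0.0, 1.283]
contact_force: [-0.6, 0.8, 9.5]
opening: 0.175
```

```bash
python3 -c "
from h import *
go(475.5,-225.5,303,np.radians(73.5))"
```

```text
t 8.7 pos [ 476.8 -226.8  155.4] rpy [3.1382e+00 3.0000e-04 1.2826e+00] q [-0.45  0.4   1.96  0.    0.78 -0.16] F [-0.6  0.8  9.5] Tz [ 0.26  0.08 -0.02] op 0.175
shift mm [   0.8   -1.1 -147.7] rot [ 0.0034  0.0003 -0.0002]
```

Call:
{"name": "drive_tool", "arguments": {
  "targets": [0, 0, -0.01, 0, 0, 0, 0.0, 0, 0, -0.05, 0, 0, 0, 0.0, 0, 0, -0.09, 0, 0, 0, 0.0, 0, 0, -0.13, 0, 0, 0, 0.0, 0, 0, -0.17, 0, 0, 0, 0.0, 0, 0, -0.18, 0, 0, 0, 0.0, 0, 0, -0.18, 0, 0, 0, 0.0, 0, 0, -0.18, 0, 0, 0, 0.0]
}}

```text
clock: 9.37
eef_pos: [475.6, -226.4, 334.4]
tcp_rot: [3.139, 0.0, 1.283]
contact_force: [0.1, -0.5, -1.2]
opening: 0.175
```

```bash
python3 -c "
from h import *
cam('scene');cam('scene')
go(584.8,204.3,335,np.radians(73.5))"
```

```text
t 9.47 pos [ 474.9 -226.   332.3] rpy [-3.1397e+00 -3.0000e-04  1.2828e+00] q [-0.45  0.17  1.81 -0.    1.16 -0.16] F [ 0.2  0.1 -0.1] Tz [ 0.    0.01 -0.02] op 0.174
shift mm [443.8 -16.8  -2.6] rot [-0.0019 -0.0003 -0.    ]
```

Call:
{"name": "drive_tool", "arguments": {
  "targets": [0.444, -0.017, 0, 0, 0, 0, 0.0, 0.444, -0.017, 0, 0, 0, 0, 0.0, 0.444, -0.017, 0, 0, 0, 0, 0.0, 0.444, -0.017, 0, 0, 0, 0, 0.0, 0.444, -0.017, 0, 0, 0, 0, 0.0, 0.444, -0.017, 0, 0, 0, 0, 0.0, 0.444, -0.017, 0, 0, 0, 0, 0.0, 0.444, -0.017, 0, 0, 0, 0, 0.0, 0.444, -0.017, 0, 0, 0, 0, 0.0, 0.444, -0.017, 0, 0, 0, 0, 0.0, 0.444, -0.017, 0.02, 0, 0, 0, 0.0, 0.444, -0.017, 0.04, 0, 0, 0, 0.0]
}}

```text
clock: 10.47
eef_pos: [586.3, 209.3, 291.7]
tcp_rot: [3.142, -0.002, 1.286]
contact_force: [-1.1, -0.3, -0.5]
opening: 0.176
```

Run:
```python
from h import *
cam('top')
go(584.8,204.3,291,np.radians(73.5))
f=cam('scene')
im=cv2.resize(f['color'][105:190,230:330],None,fx=6,fy=6,interpolation=cv2.INTER_CUBIC)
cv2.imwrite('pics/g5.png',im)
go(584.8,204.3,291,np.radians(73.5))
```

```text
t 10.52 pos [583.5 206.3 286.5] rpy [-3.1352  0.0041  1.2861] q [0.34 0.36 1.66 0.   1.13 0.62] F [-2.1 -0.6 -3.8] Tz [-0.07  0.09 -0.06] op 0.179
shift mm [-1.6  1.8 -4.5] rot [-0.0063  0.0041  0.0033]
t 10.57 pos [583.1 204.7 288. ] rpy [-3.1342  0.0055  1.2851] q [ 0.34  0.36  1.66 -0.    1.13  0.62] F [-0.3  0.1 -1.3] Tz [-0.03 -0.01 -0.06] op 0.177
shift mm [ 0.1  1.7 -3. ] rot [-0.0074  0.0055  0.0023]
```

View pics/g5.png

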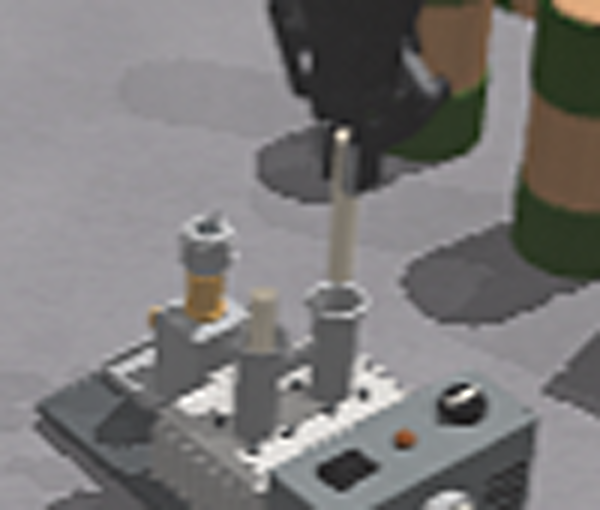

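Run:
```python
from h import *
f=cam('scene'); go(584.8,204.3,291,np.radians(73.5))
p=proj(f,[584.8,204.3,132]);print('mouth proj',p)
print(f['color'][145:162,282:293].astype(int).sum(2)//3)
```

```text
t 10.62 pos [583.8 204.  290.1] rpy [-3.1362  0.0042  1.2839] q [ 0.33  0.36  1.66 -0.    1.13  0.62] F [0.4 0.1 0.8] Tz [-0.04 -0.07  0.09] op 0.177
shift mm [ 0.6  0.9 -0.9] rot [-0.0054  0.0042  0.0011]
mouth proj [285.28346436 153.26755784]
[[154 152 136 116 118 125 143 150 140 141 143]
 [151 146 129 117 118 126 144 156 152 152 148]
 [153 148 130 116 119 128 146 156 152 149 152]
 [155 146 123 116 119 132 150 155 153 152 151]
 [154 146 123 116 120 134 150 154 154 154 153]
 [150 140 121 116 120 134 150 152 152 150 150]
 [150 142 121 112 121 137 153 152 152 151 149]
 [168 201 194 143 135 176 192 169 151 151 149]
 [175 124 114 105  97  95  99 157 181 149 149]
 [121 125 111 100  92  93  92 105 151 168 149]
 [114 125 108  96  91  90  90  92 147 175 147]
 [106 114  94  87  80  81  93 170 204 156 147]
 [111 122 150 157 157 185 196 135 123 153 153]
 [108  83  85  86  85  86  87 109 145 152 151]
 [ 96  88  88  87  86  87  84 115 153 155 151]
 [ 95  88  89  91  92  93  90 127 161 153 150]
 [114  87  90  91  89  91  90 126 162 159 156]]
```

The foot extrapolates to the mouth centre within about 1 px. Lowering.

Call:
{"name": "drive_tool", "arguments": {
  "targets": [0, 0.001, 0.01, 0, 0, 0, 0.0, 0, 0.001, 0.02, 0, 0, 0, 0.0, 0, 0.001, 0.03, 0, 0, 0, 0.0, 0, 0.001, 0.038, 0, 0, 0, 0.0, 0, 0.001, 0.046, 0, 0, 0, 0.0, 0, 0.001, 0.046, 0, 0, 0, 0.0]
}}

```text
clock: 11.12
eef_pos: [585.7, 203.3, 245.5]
tcp_rot: [-3.14, 0.001, 1.282]
contact_force: [-0.6, 0.9, -0.6]
opening: 0.177
```

```bash
python3 -c "
from h import *
st()"
```

```text
t 11.12 pos [585.7 203.3 245.5] rpy [-3.1395e+00  1.5000e-03  1.2823e+00] q [ 0.33  0.4   1.7  -0.    1.04  0.62] F [-0.6  0.9 -0.6] Tz [ 0.03 -0.01  0.03] op 0.177
```

Call:
{"name": "drive_tool", "arguments": {
  "targets": [0, 0, 0.01, 0, 0, 0, 0.0, 0, 0, 0.02, 0, 0, 0, 0.0, 0, 0, 0.025, 0, 0, 0, 0.0, 0, 0, 0.025, 0, 0, 0, 0.0, 0, 0, 0.025, 0, 0, 0, 0.4, 0, 0, 0.025, 0, 0, 0, 0.4, 0, 0, 0.025, 0, 0, 0, 0.4, 0, 0, 0.025, 0, 0, 0, 0.4, 0, 0, -0.01, 0, 0, 0, 0.4, 0, 0, -0.04, 0, 0, 0, 0.4, 0, 0, -0.07, 0, 0, 0, 0.4, 0, 0, -0.07, 0, 0, 0, 0.4]
}}

```text
clock: 12.12
eef_pos: [588.9, 204.7, 324.2]
tcp_rot: [3.134, -0.006, 1.283]
contact_force: [1.0, 0.7, -0.4]
opening: 0.402
```

Run:
```python
from h import *
f=cam('scene');b=cam('top')
im=cv2.resize(f['color'][120:205,230:296],None,fx=6,fy=6,interpolation=cv2.INTER_CUBIC)
im2=cv2.resize(b['color'][150:235,180:246],None,fx=6,fy=6,interpolation=cv2.INTER_CUBIC)
cv2.imwrite('pics/g6.png',np.hstack([im,im2]))
go(494.3,200.8,300,np.radians(73.5))
```

```text
t 12.22 pos [587.  204.1 319.1] rpy [ 3.1388e+00 -2.0000e-03  1.2828e+00] q [ 0.33  0.33  1.63 -0.    1.18  0.62] F [-0.3 -0.7 -0.1] Tz [-0.06  0.01  0.03] op 0.403
shift mm [-29.5 -88.   18.8] rot [ 0.0028 -0.002  -0.    ]
```

View pics/g6.png

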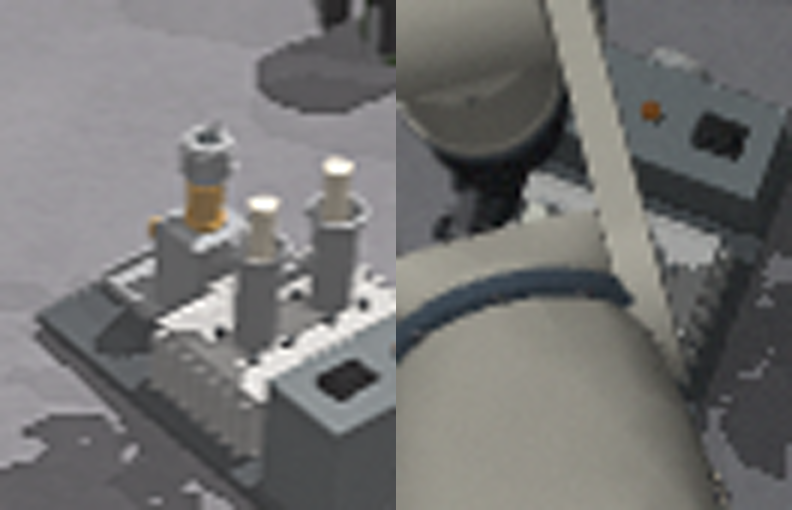

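Both sticks are seated, each about 30 mm proud: tops at scene-crop (263,204) and (338,165). Next is the thumbscrew; two independent estimates of its axis agree at (494.6, 200.3).

Call:
{"name": "drive_tool", "arguments": {
  "targets": [-0.03, -0.087, 0, 0, 0, -0.87, 0.65, -0.03, -0.087, 0, 0, 0, -0.87, 0.65, -0.03, -0.087, 0, 0, 0, -0.87, 0.65, -0.03, -0.087, 0.03, 0, 0, -0.87, 0.65, -0.03, -0.087, 0.068, 0, 0, -0.87, 0.65, -0.03, -0.087, 0.068, 0, 0, -0.87, 0.65, -0.03, -0.087, 0.068, 0, 0, -0.87, 0.65, -0.03, -0.087, 0.068, 0, 0, -0.87, 0.65, -0.03, -0.087, 0.068, 0, 0, -0.87, 0.65, -0.03, -0.087, 0.068, 0, 0, -0.87, 0.65]
}}

```text
clock: 13.05
eef_pos: [494.4, 199.8, 249.1]
tcp_rot: [-3.141, -0.0, 2.149]
contact_force: [-0.4, 0.1, -0.1]
opening: 0.65
```

Run:
```python
from h import *
cam('scene');cam('scene');cam('scene')
go(494.6,200.3,188,np.radians(123.3))
```

```text
t 13.2 pos [494.6 199.9 249.5] rpy [3.1412e+00 1.0000e-04 2.1508e+00] q [ 0.38  0.27  1.88 -0.    0.99 -0.2 ] F [ 1.  -0.2  0.4] Tz [-0.   -0.04 -0.03] op 0.643
shift mm [ 0.3  0.3 61.5] rot [ 0.0004  0.0001 -0.0012]
```

Call:
{"name": "drive_tool", "arguments": {
  "targets": [0, 0, 0.02, 0, 0, 0, 0.65, 0, 0, 0.04, 0, 0, 0, 0.65, 0, 0, 0.055, 0, 0, 0, 0.65, 0, 0, 0.064, 0, 0, 0, 0.65, 0, 0, 0.064, 0, 0, 0, 0.65, 0, 0, 0.064, 0, 0, 0, 0.65]
}}

```text
clock: 13.7
eef_pos: [494.5, 199.9, 185.5]
tcp_rot: [-3.141, -0.0, 2.152]
contact_force: [0.7, 0.0, -0.3]
opening: 0.651
```

Run:
```python
from h import *
f=cam('scene');cam('scene')
cv2.imwrite('pics/g7.png',cv2.resize(f['color'][105:190,220:310],None,fx=6,fy=6,interpolation=cv2.INTER_CUBIC))
st()
```

```text
t 13.8 pos [495.1 200.1 186.3] rpy [3.1402e+00 3.0000e-04 2.1525e+00] q [ 0.38  0.36  1.93 -0.    0.85 -0.2 ] F [-0.9 -0.3 -0.6] Tz [-0.06 -0.01  0.01] op 0.65
```

View pics/g7.png

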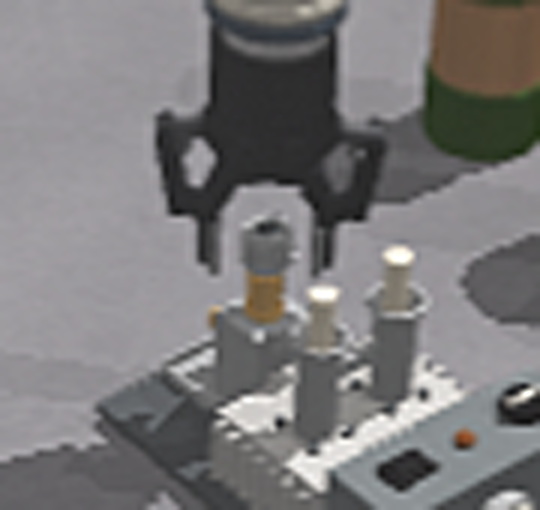

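The screw head at (267,245) is centred between the fingertips at (208,265) and (322,268). Closing on it.

Call:
{"name": "drive_tool", "arguments": {
  "targets": [0, 0, 0, 0, 0, 0, 0.0, 0, 0, 0, 0, 0, 0, 0.0, 0, 0, 0, 0, 0, 0, 0.0, 0, 0, 0, 0, 0, 0, 0.0, 0, 0, 0, 0, 0, 0, 0.0, 0, 0, 0, 0, 0, 0, 0.0],
  "force": 40
}}

```text
clock: 14.3
eef_pos: [494.9, 200.0, 186.3]
tcp_rot: [3.14, 0.0, 2.153]
contact_force: [-1.2, 0.1, 6.3]
opening: 0.362
```

```bash
python3 -c "
from h import *
st()"
```

```text
t 14.3 pos [494.9 200.  186.3] rpy [3.1402e+00 3.0000e-04 2.1527e+00] q [ 0.38  0.36  1.93 -0.    0.85 -0.2 ] F [-1.2  0.1  6.3] Tz [-0.1   0.19  0.  ] op 0.362
```

Call:
{"name": "drive_tool", "arguments": {
  "targets": [0, 0, 0, 0, 0, 0.1, 0, 0, 0, 0, 0, 0, 0.2, 0, 0, 0, 0, 0, 0, 0.3, 0, 0, 0, 0, 0, 0, 0.4, 0, 0, 0, 0, 0, 0, 0.5, 0, 0, 0, 0, 0, 0, 0.6, 0, 0, 0, 0, 0, 0, 0.7, 0, 0, 0, 0, 0, 0, 0.8, 0, 0, 0, 0, 0, 0, 0.8, 0]
}}

```text
clock: 15.05
eef_pos: [495.1, 200.0, 186.4]
tcp_rot: [3.14, -0.001, 1.346]
contact_force: [0.4, -0.2, 5.8]
opening: 0.362
```

```bash
python3 -c "
from h import *
st()"
```

```text
t 15.05 pos [495.1 200.  186.4] rpy [ 3.1401e+00 -9.0000e-04  1.3465e+00] q [ 0.38  0.36  1.93 -0.    0.85  0.61] F [ 0.4 -0.2  5.8] Tz [-0.09  0.08 -0.02] op 0.362
```

Torque is low, so the screw isn't seated yet. I'll turn in smaller stages and watch it.

Call:
{"name": "drive_tool", "arguments": {
  "targets": [0, 0, 0, 0, 0, 0.1, 0, 0, 0, 0, 0, 0, 0.2, 0, 0, 0, 0, 0, 0, 0.3, 0, 0, 0, 0, 0, 0, 0.4, 0, 0, 0, 0, 0, 0, 0.4, 0]
}}

```text
clock: 15.47
eef_pos: [495.1, 200.0, 186.4]
tcp_rot: [3.141, -0.001, 0.946]
contact_force: [-0.7, -1.9, 5.8]
opening: 0.361
```

```bash
python3 -c "
from h import *
st()"
```

```text
t 15.47 pos [495.1 200.  186.4] rpy [ 3.1406e+00 -1.4000e-03  9.4650e-01] q [ 0.38  0.36  1.93 -0.    0.85  1.01] F [-0.7 -1.9  5.8] Tz [-0.17  0.04 -0.08] op 0.361
```

Call:
{"name": "drive_tool", "arguments": {
  "targets": [0, 0, 0, 0, 0, 0.1, 0, 0, 0, 0, 0, 0, 0.2, 0, 0, 0, 0, 0, 0, 0.3, 0, 0, 0, 0, 0, 0, 0.4, 0, 0, 0, 0, 0, 0, 0.4, 0]
}}

```text
clock: 15.88
eef_pos: [495.1, 200.0, 186.4]
tcp_rot: [3.141, -0.002, 0.547]
contact_force: [-0.0, -1.1, 6.0]
opening: 0.361
```

```bash
python3 -c "
from h import *
st()"
```

```text
t 15.88 pos [495.1 200.  186.4] rpy [ 3.1411e+00 -1.8000e-03  5.4650e-01] q [ 0.38  0.36  1.93 -0.    0.85  1.41] F [-0.  -1.1  6. ] Tz [-0.15  0.03 -0.03] op 0.361
```

Call:
{"name": "drive_tool", "arguments": {
  "targets": [0, 0, 0, 0, 0, 0.1, 0, 0, 0, 0, 0, 0, 0.2, 0, 0, 0, 0, 0, 0, 0.3, 0, 0, 0, 0, 0, 0, 0.4, 0, 0, 0, 0, 0, 0, 0.4, 0]
}}

```text
clock: 16.3
eef_pos: [495.1, 200.0, 186.4]
tcp_rot: [-3.141, -0.002, 0.147]
contact_force: [-0.2, -0.9, 5.4]
opening: 0.362
```

```bash
python3 -c "
from h import *
st()"
```

```text
t 16.3 pos [495.1 200.  186.4] rpy [-3.1414e+00 -1.8000e-03  1.4660e-01] q [ 0.38  0.36  1.93 -0.    0.85  1.81] F [-0.2 -0.9  5.4] Tz [-0.21  0.02 -0.13] op 0.362
```

Call:
{"name": "drive_tool", "arguments": {
  "targets": [0, 0, 0, 0, 0, 0.1, 0, 0, 0, 0, 0, 0, 0.2, 0, 0, 0, 0, 0, 0, 0.3, 0, 0, 0, 0, 0, 0, 0.4, 0, 0, 0, 0, 0, 0, 0.4, 0]
}}

```text
clock: 16.72
eef_pos: [495.0, 199.9, 186.2]
tcp_rot: [-3.141, -0.001, -0.251]
contact_force: [0.3, -1.4, 5.5]
opening: 0.364
```

```bash
python3 -c "
from h import *
st()"
```

```text
t 16.72 pos [495.  199.9 186.2] rpy [-3.1411e+00 -1.5000e-03 -2.5120e-01] q [ 0.38  0.36  1.93 -0.    0.85  2.2 ] F [ 0.3 -1.4  5.5] Tz [-0.27  0.01  0.3 ] op 0.364
```

Torque about z jumped to 0.30 N m, which suggests the seat. I'll push a little further to confirm.

Call:
{"name": "drive_tool", "arguments": {
  "targets": [0, 0, 0, 0, 0, 0.1, 0, 0, 0, 0, 0, 0, 0.2, 0, 0, 0, 0, 0, 0, 0.3, 0, 0, 0, 0, 0, 0, 0.3, 0, 0, 0, 0, 0, 0, 0.3, 0, 0, 0, 0, 0, 0, 0.3, 0]
}}

```text
clock: 17.22
eef_pos: [495.3, 199.8, 186.0]
tcp_rot: [-3.14, -0.002, -0.543]
contact_force: [3.3, -3.7, 5.4]
opening: 0.361
```

```bash
python3 -c "
from h import *
st()"
```

```text
t 17.22 pos [495.3 199.8 186. ] rpy [-3.1405e+00 -1.6000e-03 -5.4300e-01] q [ 0.38  0.36  1.93 -0.    0.85  2.5 ] F [ 3.3 -3.7  5.4] Tz [-0.67 -0.49  0.12] op 0.361
```

Call:
{"name": "drive_tool", "arguments": {
  "targets": [0, 0, 0, 0, 0, 0.1, 0, 0, 0, 0, 0, 0, 0.2, 0, 0, 0, 0, 0, 0, 0.25, 0]
}}

```text
clock: 17.47
eef_pos: [494.7, 200.2, 185.8]
tcp_rot: [-3.141, 0.0, -0.798]
contact_force: [-1.7, 2.6, 4.7]
opening: 0.364
```

```bash
python3 -c "
from h import *
st()
cam('scene');cam('scene');cam('scene');cam('scene');st()"
```

```text
t 17.47 pos [494.7 200.2 185.8] rpy [-3.1406  0.     -0.7979] q [0.38 0.36 1.93 0.   0.85 2.75] F [-1.7  2.6  4.7] Tz [0.75 0.68 0.94] op 0.364
t 17.67 pos [494.5 200.4 185.8] rpy [-3.1406e+00  7.0000e-04 -7.9340e-01] q [0.38 0.36 1.93 0.   0.85 2.75] F [-0.5  1.5  5.1] Tz [0.28 0.11 0.37] op 0.363
```

Seated: torque reached 0.94 N m and the grip slipped. Backing off a quarter turn.

Call:
{"name": "drive_tool", "arguments": {
  "targets": [0, 0, 0, 0, 0, -0.1, 0, 0, 0, 0, 0, 0, -0.2, 0, 0, 0, 0, 0, 0, -0.3, 0, 0, 0, 0, 0, 0, -0.4, 0, 0, 0, 0, 0, 0, -0.5, 0, 0, 0, 0, 0, 0, -0.6, 0, 0, 0, 0, 0, 0, -0.7, 0, 0, 0, 0, 0, 0, -0.8, 0, 0, 0, 0, 0, 0, -0.9, 0, 0, 0, 0, 0, 0, -1.0, 0, 0, 0, 0, 0, 0, -1.1, 0, 0, 0, 0, 0, 0, -1.2, 0]
}}

```text
clock: 18.67
eef_pos: [494.4, 199.7, 185.8]
tcp_rot: [-3.141, 0.0, 0.411]
contact_force: [-0.6, -2.8, 7.4]
opening: 0.366
```

Call:
{"name": "drive_tool", "arguments": {
  "targets": [0, 0, 0, 0, 0, -0.1, 0, 0, 0, 0, 0, 0, -0.2, 0, 0, 0, 0, 0, 0, -0.3, 0, 0, 0, 0, 0, 0, -0.38, 0, 0, 0, 0, 0, 0, -0.38, 0, 0, 0, 0, 0, 0, -0.38, 0, 0, 0, 0, 0, 0, -0.38, 0]
}}

```text
clock: 19.25
eef_pos: [494.5, 199.4, 185.8]
tcp_rot: [3.141, 0.0, 0.787]
contact_force: [1.5, -5.4, 7.4]
opening: 0.356
```

Run:
```python
from h import *
st()
f=cam('scene');b=cam('top')
im=cv2.resize(f['color'][120:180,235:300],None,fx=8,fy=8,interpolation=cv2.INTER_CUBIC)
cv2.imwrite('pics/g8.png',im);st()
```

```text
t 19.25 pos [494.5 199.4 185.8] rpy [3.1413e+00 4.0000e-04 7.8660e-01] q [ 0.38  0.36  1.93 -0.    0.85  1.17] F [ 1.5 -5.4  7.4] Tz [-0.68 -0.03  0.09] op 0.356
t 19.35 pos [494.5 199.4 185.7] rpy [3.1414e+00 4.0000e-04 7.8660e-01] q [ 0.38  0.36  1.93 -0.    0.85  1.17] F [ 0.6 -5.1  7.5] Tz [-0.74  0.02  0.07] op 0.362
```

View pics/g8.png

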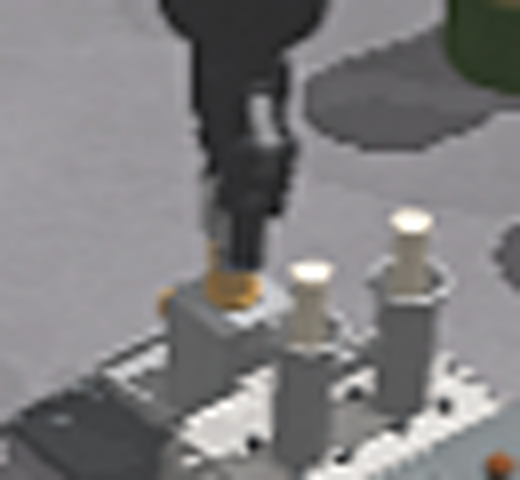

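Grip turned back 1.58 rad at low torque (under 0.1 N m, so it didn't slip), and both sticks are still seated. One last numeric check: compare the rest of the bench with the starting picture.

Run:
```python
from h import *
f=cam('scene');s=np.load('pics/s.npy')
for k,(x0,x1,y0,y1) in dict(stubA=(189,202,210,222),stubB=(203,218,214,228),tin=(188,214,175,198),caps=(280,312,228,258),bottle=(184,214,264,316),gun=(82,170,288,338),posts=(288,346,78,152)).items():
    a,b=[i[y0:y1,x0:x1].astype(np.float32).mean(2) for i in (s,f['color'])]
    print(k,'mean absdiff',np.abs(a-b).mean().round(1),'shift px',np.round(cv2.phaseCorrelate(a,b)[0],2))
x=st();print(x['qvel'].round(3))
```

```text
stubA mean absdiff 16.0 shift px [0.44 0.51]
stubB mean absdiff 3.2 shift px [0.6  0.49]
tin mean absdiff 19.8 shift px [ 0.98 -0.39]
caps mean absdiff 5.1 shift px [-0.02  0.02]
bottle mean absdiff 4.9 shift px [-0.01 -0.01]
gun mean absdiff 4.3 shift px [ 0.02 -0.  ]
posts mean absdiff 2.9 shift px [-0.01  0.5 ]
t 19.4 pos [494.5 199.4 185.8] rpy [3.1414e+00 4.0000e-04 7.8660e-01] q [ 0.38  0.36  1.93 -0.    0.85  1.17] F [ 0.8 -4.4  7.5] Tz [-0.78 -0.01  0.1 ] op 0.363
[-0.001  0.     0.001  0.001 -0.     0.002]
```

```bash
python3 -c "
from rig import *
print(sign_off())"
```

```text
the job is handed in; nothing more can be done
None
```

I handed the job in at about 19.4 s of the 67 s allowed. Both full sticks are in the feed tubes, and the gripper is still holding the thumbscrew about a quarter turn open.

- **Sticks:** the last picture shows both standing upright in their tubes, each about 30 mm above the mouth as a seated stick should be. The gripper is well clear of them.
- **Seating the screw:** turning clockwise, the torque jumped to 0.3 N m after roughly 2.0–2.4 rad. It peaked at 0.94 N m as the grip slipped, which I took as the seat.
- **Back-off:** the gripper then turned back 1.58 rad. At the end it was still, set to a 40 N grip, with about 0.1 N m of torque about the screw axis. The 1.58 rad is the gripper's own rotation, because the black mark on the screw was hidden by the fingers. The low torque suggests the screw turned with it.
- **Rest of the bench:** compared with the starting picture, nothing moved more than about 1 px (3–4 mm). The tin and one stub differ more in brightness, probably from the arm's shadow.

**Disagreements:** the two cameras differed by about 7 mm on positions. The visible fingertips pointed to the scene camera as the biased one, so I used the top view. A sideways force of about 5 N and a bending moment of 0.7–0.8 N m remained at the wrist while it gripped the screw, and I left them.

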